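Feed one bearing into the kit tray

TASK

Press the red plunger of the bearing feeder all the way down once, so that one bearing slides out onto the plate in front, and let the plunger spring back up. Then, with a fingertip, push that bearing sideways along the plate until it drops off the end into the green tray (the rebuild kit, which already holds its first bearing) and lies flat there. Only press and push: do not lift any bearing, keep the other bearings in the feeder, and leave the other things on the bench where they are.

Things in the scene. Friction and masses are not known exactly. Their poses are not given: they have to be found in the camera images.
- feeder: Bearing feeder, fixed to the bench: blue base under an dark steel plate (top 20 mm up), x from -86 to 112 mm, 60 mm wide, 132 mm at the front. Origin on the bench under the magazine's axis; x points back, away from the exit lane, y left, z up. Behind the magazine a four-post frame, 120 mm high, carries a red crank that drives a flat steel shuttle towards -x, twice as far as the plunger goes down.
- magazine (a point): Foot of the magazine's axis, on the plate's top (feeder 0, 0, 20 mm). Four rods and a 62 mm square collar, top at 79 mm, hold the stack. The shuttle pushes the bottom bearing out to -x under the front rods.
- lane (a point): Middle of the front lane, on the plate's top (feeder -60, 0, 20 mm), axes as the feeder's. The lane runs along y to y = +-66 mm, 42 mm wide between steel fences 4.5 mm high; at each end it is open and a tray begins 1 mm beyond, its rim 1.5 mm lower. After a full stroke the bearing lies within 5 mm of here.
- plunger (a joint): How far the plunger is pressed, in m: 0 fully up, 0.032 at its hard stop. A spring raises it: pressing takes about 7 N at the top and 11 N at the bottom, with friction and damping up to about 18 N. It returns by itself when released.
- plunger_top (a point): Centre of the top of the plunger's red mushroom head (34 mm across, flat top 26 mm across), 166 mm above the bench when up, at feeder x = 84, y = 0 mm; it moves straight down with the plunger.
- bearing_1: The bottom bearing of the stack, the one that comes out: ball bearing, steel with black seals, 35 mm outside diameter, 15 mm bore, 14 mm thick, 54 g. Origin at the centre of its underside, z along its axis.
- bearing_2: Second bearing in the magazine, identical, resting on the first; drops to the plate when the shuttle has gone back.
- bearing_3: Third bearing in the magazine, identical.
- bearing_4: Top bearing in the magazine, identical.
- tray_green: Open green plastic tray, 104 mm (x) by 70 mm (y), 18.5 mm high, rim 3 mm wide, inner floor 12.5 mm up (6 mm below the rim), fixed on the bench at one end of the feeder's lane (left or right: it varies), its axes parallel to the feeder's; centre at feeder x = -32 mm, y = +102 or -102 mm. Origin at the centre of its underside.
- tray_red: Red plastic tray of the same size at the other end of the lane; for worn-out bearings.
- kit_bearing: The first bearing of the kit, same as those in the feeder, lying in the rear half of the green tray.
- worn_bearing: Worn bearing of the same size, rusty brown, lying in the rear half of the red tray.
- oil_bottle: Bystander: small amber oil bottle with a black spout, 46 mm wide, 128 mm tall. Origin at its underside.
- lens_cap: Bystander: round black lens cap, 56 mm across, 13 mm thick. Origin at its underside.
- blue_tape: Bystander: roll of blue tape lying flat, 62 mm across, 19 mm high. Origin at its underside.
- yellow_driver: Bystander: screwdriver with a yellow handle, 164 mm long, lying flat. Origin at its underside.

How it is judged:
On the way, in this order (a step that is already met when the one before it is completed fails the run):
1. the plunger is pressed fully down and the bottom bearing is out on the lane (value of joint plunger above 0.029 m and x of bearing_1 in the frame of feeder below -0.05 m).
2. the plunger is back up, the bearing on the plate and the others still in the magazine (value of joint plunger below 0.004 m and z of bearing_1 in the frame of feeder above 0.017 m and horizontal distance between each of bearing_2, bearing_3, bearing_4 and magazine below 0.012 m), for 0.1 s.
3. the bearing is in the green tray (x of bearing_1 in the frame of tray_green between -0.036 and 0.036 m and y of bearing_1 in the frame of tray_green between -0.02 and 0.02 m and z of bearing_1 in the frame of tray_green below 0.032 m), for 0.1 s.
At the end, for the whole second after the job is handed in: The ejected bearing lies flat (0.1 rad) and still in the green tray with the kit's first bearing, centre 15 mm or more inside the tray's edges; the worn bearing is in the red tray, the other three within 12 mm of the magazine's axis, the plunger up (within 4 mm) (all of step 3 and angle between the z axis of each of bearing_1, kit_bearing and the z axis of tray_green, either way round below 0.1 rad and x of kit_bearing in the frame of tray_green between -0.036 and 0.036 m and y of kit_bearing in the frame of tray_green between -0.02 and 0.02 m and z of kit_bearing in the frame of tray_green below 0.032 m and x of worn_bearing in the frame of tray_red between -0.036 and 0.036 m and y of worn_bearing in the frame of tray_red between -0.02 and 0.02 m and z of worn_bearing in the frame of tray_red below 0.032 m and angle between the z axis of worn_bearing and the z axis of tray_red, either way round below 0.1 rad and horizontal distance between each of bearing_2, bearing_3, bearing_4 and magazine below 0.012 m and value of joint plunger below 0.004 m and linear speed of bearing_1 below 0.02 m/s); the robot touches nothing.
It fails at once if a bearing is lifted (the ejected or a tray bearing more than 16 mm above the plate, one in the stack more than 12 mm above its place) (z of any of bearing_1, kit_bearing, worn_bearing in the frame of feeder above 0.036 m or z of bearing_2 in the frame of feeder above 0.046 m or z of bearing_3 in the frame of feeder above 0.06 m or z of bearing_4 in the frame of feeder above 0.074 m).
It fails at once if a second bearing is pushed out of the magazine (horizontal distance between any of bearing_2, bearing_3, bearing_4 and magazine above 0.02 m).
It fails at once if the bearing falls into the red tray (x of bearing_1 in the frame of tray_red between -0.036 and 0.036 m and y of bearing_1 in the frame of tray_red between -0.02 and 0.02 m and z of bearing_1 in the frame of tray_red below 0.032 m).
It fails at once if another thing on the bench is moved more than 20 mm (distance of any of oil_bottle, lens_cap, blue_tape, yellow_driver from where it was at the start of the episode above 0.02 m).
It also fails if it takes over 45 s, if anything falls off the work surface, if the arm or the gripper's body presses on something with over 40 N, if the wrist force passes 120 N, or if a joint passes its speed limit or range.

ROBOT

A 6-joint arm with a two-finger parallel gripper is mounted at the origin on a cart in front of the work surface, level with it; the furniture and walls round the work are solid. World frame = base frame: x ahead of the robot, y to its left, z up, the work surface at z = 0. Lengths are in m, angles in rad, forces in N, time in s.
With the tool pointing down it reaches from about 0.375 to 0.9 m from the base axis. Payload 3.1 kg.
Tool frame: the origin (TCP) lies on the centre line of the jaws, within the pads' length; the fingertips stand 8 mm ahead of it and the grasp point (between the pads) lies 11 mm behind it; z points along the fingers, y is the line along which they close (so a half turn about z gives the same grasp; the last joint's range is limited). The gripper opens to 85 mm and grips with 20 to 120 N. Pads are 22 mm wide; open, the fingers measure 114 mm over their backs; the gripper's body (76 mm by 85 mm) begins 54 mm behind the grasp point. The pads swing forward as they close: fully open they stand 13 mm farther back than shut.
Start: joints at [-1.442, 0.527, 1.433, -0, 1.181, -0.178], TCP at [0.189, -0.596, 0.239] pointing down, gripper open.
Joint ranges: [-3.08, 3.08], [-0.75, 2.2], [0.22, 2.44], [-1.43, 4.57], [0, 2.65], [-2.85, 2.85]. Speed limits (rad/s): [2.79, 2.79, 3.14, 3.14, 3.14, 3.14].

INTERFACE

Orientations are given as a unit quaternion [x, y, z, w].
In Python, from station import * gives the robot as it stands.
- The arm moves only by the tool play_rows, never from a script. Its argument "rows" is a list of rows, each a list of 3 entries, a list of its own where there are three numbers: the turn, a rotation vector about the tool's x, y, z in degrees, then the shift along the tool's x, y, z in mm, then the closure, from 0 (fully open) to 1 (shut). In form: [[[ax, ay, az], [dx, dy, dz], jaw], ...]. A call has 1 to 12 rows; each row shifts and turns the commanded pose from where the row before left it, along the tool's axes as they then stand; what a row does not reach is not made up. A row lasts 1/12 s, in which the tool goes at most 41.7 mm and 7.16 degrees, less where a joint would pass 70% of its speed; a pose out of reach is approached as far as the arm can. A call with a gripper value outside its range is refused whole. The fingers move at their own pace and stop on an object; "grip_force" is the grip in N (left out, the last holds). Time passes only in rows, so rows that do not move let the fingers close. It gives the time, the measured TCP pose, the force, the opening and the grip force at its end, in the units of the state.
- sense(): the state, without advancing time (a new reading comes with each control period).
- snapshot(name): name is "scene" or "top" or "wrist"; returns (picture, depth): 480x640x3 uint8, red, green, blue; 480x640 float32, m along the optical axis (not along the pixel's ray), 0 where there is no reading.
- get_calibration(name): a dict with "vfov" (degrees; the focal length in pixels is half the picture's height over the tangent of half this angle, whatever the lens; pixels are square), "cx", "cy" (the principal point, pixels), "k1" (the pictures are not rectified: a ray, as slopes to the right and down, at radius r is drawn at 1 + k1 r^2 times it, then the intrinsics apply), "xyz" and "attitude" of the camera in the world. Camera axes: x right, y down, z forward; pixel columns grow to the right and rows downward; lengths in m; the calibration is good to about 2 mm. A picture is of the moment at which its call begins: read the wrist's pose just before it. get_calibration takes no time and is no camera call; for the wrist camera it gives the pose at the moment of the call.
- sign_off(): hands the job in; it is judged then, once.
The state is a dict: "t": time; "q": joint angles; "qd": joint speeds; "tau": joint torques, N m; "tcp_pos": TCP position; "tool_rot": TCP orientation; "force": force on the tool from outside, world axes, zero at the start; "ft_torque": the same for the moment, N m; "finger_gap": opening from 0.0 (shut) to 1.0 (fully open); "gripper_force": force on a finger pad.
Only numpy, scipy, OpenCV 4.12 (cv2) and the standard library are available. Lean on these libraries where they do the work, as an engineer would, in place of code of your own. Each camera call takes 0.05 s, during which the arm holds its last target. There are 200 camera calls.

## Working session

There is one attempt and no reset: what is moved stays moved. The work goes in short steps, Python scripts to look and compute and a tool call to move; the robot and the scene stay as the last step left them, time stands still between calls to the robot, and variables do not carry over. Pictures are saved under pics/ and viewed, at most 10 in all, crops included, and the job is handed in when it is done.

Besides the shell and the picture viewer there is one more tool, called after "Call:" as name(argument=value, ...), one argument or row to a line, values as JSON. play_rows: Moves the arm, as the interface text tells. Its arguments: {"type":"object","properties":{"rows":{"type":"array","items":{"type":"array"}},"grip_force":{"type":"number"}},"required":["rows"]}

```bash
mkdir -p pics
cat > h.py <<'E'
from station import *
import numpy as np, cv2
from scipy.spatial.transform import Rotation as R
def Rm(a):
    a=np.array(a,float)
    return a if a.shape==(3,3) else (R.from_quat(a).as_matrix() if a.size==4 else R.from_rotvec(a).as_matrix())
def rays(c,uv):
    f=240/np.tan(np.radians(c['vfov'])/2)
    uv=np.atleast_2d(np.array(uv,float))
    d=(uv-[c['cx'],c['cy']])/f
    s=d.copy()
    for _ in range(20): s=d/(1+c['k1']*(s**2).sum(1,keepdims=True))
    return np.c_[s,np.ones(len(s))]@Rm(c['attitude']).T
def onplane(c,uv,z):
    r=rays(c,uv);o=np.array(c['xyz']);return o+r*((z-o[2])/r[:,2])[:,None]
def bydepth(c,uv,d):
    return np.array(c['xyz'])+rays(c,uv)*np.atleast_1d(d)[:,None]
E
python3 - <<'E'
from h import *
for n in('scene','top'):
    p,d=snapshot(n);cv2.imwrite(f'pics/{n}0.png',p[:,:,::-1]);np.save(n+'d',d);print(n,get_calibration(n))
s=sense();print(s['t'],s['tcp_pos'],s['tool_rot'],s['finger_gap'])
E
```

```text
scene {'vfov': 43.95934943107637, 'cx': 317.1293290979009, 'cy': 233.3357455568755, 'k1': -0.052511247458976174, 'xyz': array([-0.09762645,  0.85718349,  0.86227922]), 'attitude': array([-0.28001333,  0.8408667 , -0.4427483 ,  0.13605026])}
top {'vfov': 43.8196880824476, 'cx': 315.29557053129116, 'cy': 238.86121632917968, 'k1': 0.03197932273907725, 'xyz': array([ 0.16806901, -0.01027128,  1.76274719]), 'attitude': array([-0.68089785,  0.72470057, -0.07802657,  0.07140768])}
0.1 [ 0.18871358 -0.59516392  0.23842994] [ 9.88254483e-01  1.52814012e-01  1.29532897e-05 -9.76930426e-04] 1.000032502679861
```

View pics/top0.png

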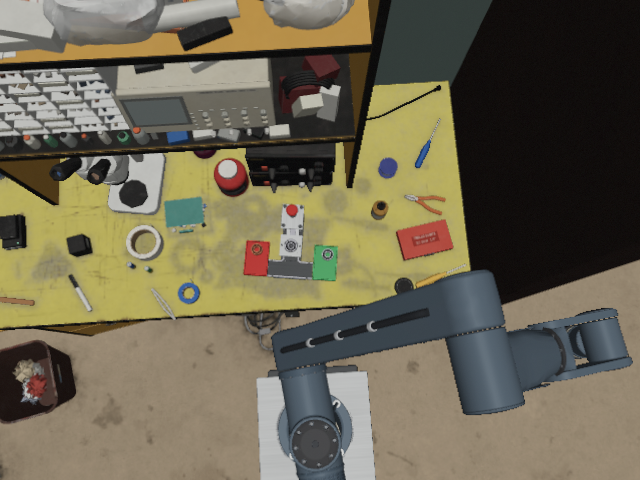

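View pics/scene0.png

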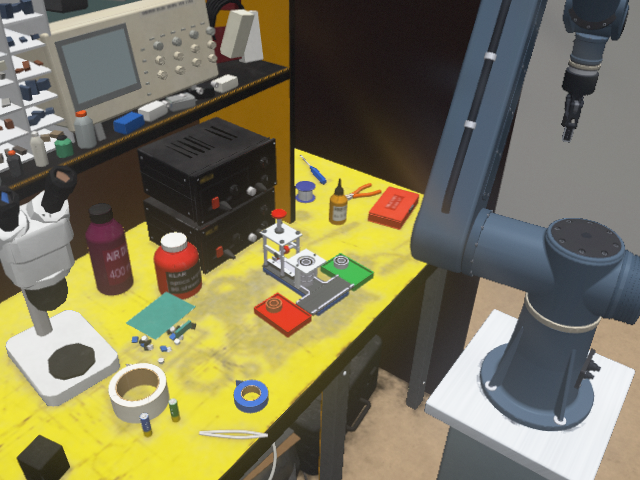

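Top view: the feeder's plunger is at (292,210), the magazine at (291,245) and the lane at (291,270). The green tray is on the right at (325,262), the red tray on the left at (257,258), the bottle at (380,209), and the lens cap at (403,287).

Run:
```python
from h import *
def blobs(n,lo,hi,box,z):
    p=cv2.imread(f'pics/{n}0.png');hsv=cv2.cvtColor(p,cv2.COLOR_BGR2HSV)
    m=cv2.inRange(hsv,np.array(lo),np.array(hi))
    if lo[0]==0:m|=cv2.inRange(hsv,np.array([172,lo[1],lo[2]]),np.array([180,255,255]))
    k=np.zeros_like(m);x0,y0,x1,y1=box;k[y0:y1,x0:x1]=255;m&=k
    c=max(cv2.findContours(m,cv2.RETR_EXTERNAL,cv2.CHAIN_APPROX_NONE)[0],key=cv2.contourArea)
    r=cv2.minAreaRect(c);b=cv2.boxPoints(r);cal=get_calibration(n)
    print(n,r,'\n ctr',onplane(cal,[r[0]],z).round(4),'\n box',onplane(cal,b,z).round(4).tolist())
    return r
for n,bg,br,bp in(('top',(305,235,345,285),(238,235,275,282),(280,200,305,220)),('scene',(315,245,380,295),(245,285,320,340),(265,205,295,220))):
    blobs(n,[40,80,40],[85,255,255],bg,.0185)
    blobs(n,[0,120,60],[8,255,255],br,.0185)
    blobs(n,[0,120,60],[8,255,255],bp,.166 if n=='top' else .16)
d=np.load('topd.npy');cal=get_calibration('top')
for uv in [(292,210),(291,236),(325,270),(291,270),(257,270),(200,150),(300,140),(290,150),(335,165),(290,180),(230,170)]: print(uv,bydepth(cal,[uv],[d[uv[1],uv[0]]]).round(3))
for y in range(100,190,8):print(y,[bydepth(cal,[(x,y)],[d[y,x]])[0].round(2).tolist() for x in (260,292,325)])
```

```text
top ((324.7411804199219, 262.36468505859375), (23.92930793762207, 35.12699890136719), 4.39870548248291) 
 ctr [[ 0.4694 -0.062   0.0185]] 
 box [[0.4224, -0.0197, 0.0185], [0.5271, -0.0342, 0.0185], [0.5171, -0.1049, 0.0185], [0.4126, -0.0895, 0.0185]]
top ((256.20587158203125, 257.8235168457031), (23.39243507385254, 34.89691162109375), 4.39870548248291) 
 ctr [[0.4957 0.1401 0.0185]] 
 box [[0.4487, 0.1804, 0.0185], [0.5531, 0.1685, 0.0185], [0.5433, 0.0993, 0.0185], [0.4391, 0.112, 0.0185]]
top ((291.7500305175781, 209.75001525878906), (10.60660171508789, 9.899494171142578), 45.0) 
 ctr [[0.5969 0.0237 0.166 ]] 
 box [[0.5988, 0.0436, 0.166], [0.6177, 0.0232, 0.166], [0.5949, 0.0037, 0.166], [0.5762, 0.0241, 0.166]]
scene ((346.73175048828125, 271.11932373046875), (49.283546447753906, 26.777273178100586), 31.32869529724121) 
 ctr [[ 0.4643 -0.0504  0.0185]] 
 box [[0.5179, -0.0154, 0.0185], [0.5437, -0.1075, 0.0185], [0.4108, -0.0852, 0.0185], [0.3929, 0.0011, 0.0185]]
scene ((282.3460693359375, 312.93365478515625), (54.5626335144043, 29.485626220703125), 31.4295654296875) 
 ctr [[
[... 757 characters left out ...]
.07, 0.52], [0.76, 0.0, 0.48], [0.75, -0.07, 0.49]]
116 [[0.73, 0.08, 0.49], [0.76, 0.01, 0.42], [0.17, -0.01, 1.76]]
124 [[0.73, 0.08, 0.46], [0.74, 0.01, 0.42], [0.74, -0.07, 0.42]]
132 [[0.72, 0.08, 0.44], [0.72, 0.01, 0.41], [0.72, -0.07, 0.41]]
140 [[0.7, 0.08, 0.42], [0.7, 0.01, 0.42], [0.7, -0.07, 0.41]]
148 [[0.75, 0.1, 0.26], [0.74, 0.01, 0.25], [0.74, -0.08, 0.26]]
156 [[0.72, 0.1, 0.26], [0.72, 0.01, 0.26], [0.71, -0.07, 0.26]]
164 [[0.72, 0.1, 0.2], [0.72, 0.02, 0.2], [0.71, -0.07, 0.21]]
172 [[0.73, 0.11, 0.12], [0.72, 0.02, 0.13], [0.71, -0.08, 0.12]]
180 [[0.72, 0.11, 0.07], [0.72, 0.02, 0.06], [0.71, -0.08, 0.05]]
188 [[0.72, 0.12, 0.0], [0.71, 0.02, 0.01], [0.7, -0.08, 0.0]]
```

```bash
cat >> h.py <<'E'
O=np.array([.5143,.0349,0]);X=np.array([.9917,-.129,0]);Y=np.array([.129,.9917,0])
def F(x,y,z): return O+X*x/1e3+Y*y/1e3+np.array([0,0,z/1e3])
def go(p):
    s=sense();M=Rm(s['tool_rot'])
    e=R.from_matrix(M.T@np.c_[X,-Y,[0,0,-1]]).as_rotvec(degrees=True)
    q=np.array(s['tcp_pos'])-O
    print('t',s['t'],'feeder mm',(1e3*np.array([q@X,q@Y,q[2]])).round(1),'F',np.round(s['force'],1),'gap',round(s['finger_gap'],3))
    print('turn err deg',e.round(2),'shift now',(1e3*M.T@(p-s['tcp_pos'])).round(1),'after turn',(1e3*np.c_[X,-Y,[0,0,-1]].T@(p-s['tcp_pos'])).round(1))
E
python3 - <<'E'
from h import *
go(F(84,0,200))
c=get_calibration('wrist');s=sense();M=Rm(s['tool_rot']);print('cam in tool',M.T@(np.array(c['xyz'])-s['tcp_pos']),'axis',M.T@Rm(c['attitude'])[:,2],s['q'])
E
```

```text
t 0.1 feeder mm [-241.6 -666.8  238.4] F [-0.1  0.4  0.1] gap 1.0
turn err deg [-1.100e-01  1.000e-02  2.499e+01] shift now [ 576.8 -466.7   39.5] after turn [ 325.6 -666.8   38.4]
cam in tool [ 6.75271703e-02  8.27820319e-06 -1.33677891e-01] axis [-2.66880144e-01  6.97365341e-04  9.63729476e-01] [-1.44246545e+00  5.28366877e-01  1.43379116e+00 -2.49776231e-05
  1.18138852e+00 -1.78489973e-01]
```

Call:
play_rows(
  rows=[
    [[0, 0, 6], [0, 0, 0], 1],
    [[0, 0, 6], [0, 0, 0], 1],
    [[0, 0, 6], [0, 0, 0], 1],
    [[0, 0, 6], [0, 0, 0], 1],
    [[0, 0, 1], [0, 0, 0], 1],
    [[0, 0, 0], [0, 0, 0], 1],
  ],
)

```text
t: 0.6
tcp_pos: [0.1887, -0.5955, 0.2389]
tool_rot: [0.998, -0.064, -0.0, -0.001]
force: [1.1, 0.1, 0.3]
finger_gap: 0.14
gripper_force: 0.0
```

```bash
python3 -c "
from h import *
go(F(84,0,200))"
```

```text
t 0.6 feeder mm [-241.5 -667.1  238.9] F [1.1 0.1 0.3] gap 0.14
turn err deg [-0.06  0.01  0.09] shift now [ 326.5 -666.6   39.4] after turn [ 325.6 -667.1   38.9]
```

Call:
play_rows(
  rows=[
    [[0, 0, 0], [4, -15, 0], 1],
    [[0, 0, 0], [9, -33, 0], 1],
    [[0, 0, 0], [9, -33, 0], 1],
    [[0, 0, 0], [9, -33, 0], 1],
    [[0, 0, 0], [9, -33, 0], 1],
    [[0, 0, 0], [9, -33, 0], 1],
    [[0, 0, 0], [9, -33, 0], 1],
    [[0, 0, 0], [9, -33, 0], 1],
    [[0, 0, 0], [9, -33, 0], 1],
    [[0, 0, 0], [9, -33, 0], 1],
    [[0, 0, 0], [9, -33, 0], 1],
    [[0, 0, 0], [9, -33, 0], 1],
  ],
)

```text
t: 1.6
tcp_pos: [0.3401, -0.2327, 0.2394]
tool_rot: [0.998, -0.064, 0.0, 0.0]
force: [1.3, 0.4, 0.3]
finger_gap: -0.001
gripper_force: 0.0
```

Call:
play_rows(
  rows=[
    [[0, 0, 0], [9, -33, 0], 1],
    [[0, 0, 0], [9, -33, 0], 1],
    [[0, 0, 0], [9, -33, 0], 1],
    [[0, 0, 0], [9, -33, 0], 1],
    [[0, 0, 0], [9, -33, 0], 1],
    [[0, 0, 0], [9, -33, 0], 1],
    [[0, 0, 0], [9, -33, 0], 1],
    [[0, 0, 0], [9, -33, 0], 1],
    [[0, 0, 0], [6, -22, 0], 1],
    [[0, 0, 0], [2, -8, 0], 1],
  ],
)

```text
t: 2.43
tcp_pos: [0.4581, 0.0497, 0.2395]
tool_rot: [0.998, -0.062, 0.001, -0.0]
force: [0.5, -0.0, 0.1]
finger_gap: -0.003
gripper_force: 0.0
```

Call:
play_rows(
  rows=[
    [[0, 0, -4], [0, 0, 0], 1],
    [[0, 0, -7], [0, 0, 0], 1],
    [[0, 0, -7], [0, 0, 0], 1],
    [[0, 0, -7], [0, 0, 0], 1],
    [[0, 0, -7], [0, 0, 0], 1],
    [[0, 0, -7], [0, 0, 0], 1],
    [[0, 0, -7], [0, 0, 0], 1],
    [[0, 0, -7], [0, 0, 0], 1],
    [[0, 0, -7], [0, 0, 0], 1],
    [[0, 0, -7], [0, 0, 0], 1],
    [[0, 0, -7], [0, 0, 0], 1],
    [[0, 0, -7], [0, 0, 0], 1],
  ],
)

```text
t: 3.43
tcp_pos: [0.4567, 0.0462, 0.2393]
tool_rot: [0.799, 0.602, -0.0, -0.0]
force: [-0.8, 0.2, 0.3]
finger_gap: 0.001
gripper_force: 0.0
```

Call:
play_rows(
  rows=[
    [[0, 0, -7], [0, 0, 0], 1],
    [[0, 0, -7], [0, 0, 0], 1],
    [[0, 0, -7], [0, 0, 0], 1],
    [[0, 0, -7], [0, 0, 0], 1],
    [[0, 0, -7], [0, 0, 0], 1],
    [[0, 0, -7], [0, 0, 0], 1],
    [[0, 0, -7], [0, 0, 0], 1],
    [[0, 0, -7], [0, 0, 0], 1],
    [[0, 0, -7], [0, 0, 0], 1],
    [[0, 0, -7], [0, 0, 0], 1],
    [[0, 0, -7], [0, 0, 0], 1],
    [[0, 0, -7], [0, 0, 0], 1],
  ],
)

```text
t: 4.43
tcp_pos: [0.4567, 0.0462, 0.2393]
tool_rot: [0.191, 0.982, -0.0, -0.0]
force: [0.9, 0.3, 1.1]
finger_gap: -0.002
gripper_force: 0.0
```

Call:
play_rows(
  rows=[
    [[0, 0, -7], [0, 0, 0], 1],
    [[0, 0, -7], [0, 0, 0], 1],
    [[0, 0, -1], [0, 0, 0], 1],
    [[0, 0, 0], [0, 0, 0], 1],
    [[0, 0, 0], [0, 0, 0], 1],
  ],
)

```text
t: 4.85
tcp_pos: [0.4569, 0.0466, 0.2393]
tool_rot: [0.066, 0.998, -0.0, -0.0]
force: [0.1, -0.9, -0.4]
finger_gap: -0.0
gripper_force: 0.0
```

```bash
sed -i 's/np.c_\[X,-Y,/np.c_[-X,Y,/g' h.py; python3 -c "
from h import *
go(F(84,0,200))
c=get_calibration('wrist');p,d=snapshot('wrist');cv2.imwrite('pics/w1.png',p[:,:,::-1]);np.save('w1d',d);np.save('w1c',c,allow_pickle=True)"
```

```text
t 4.85 feeder mm [-58.4   4.2 239.3] F [ 0.1 -0.9 -0.4] gap -0.0
turn err deg [-0.01 -0.01 -0.14] shift now [-142.4   -3.8   39.3] after turn [-142.4   -4.2   39.3]
```

View pics/w1.png

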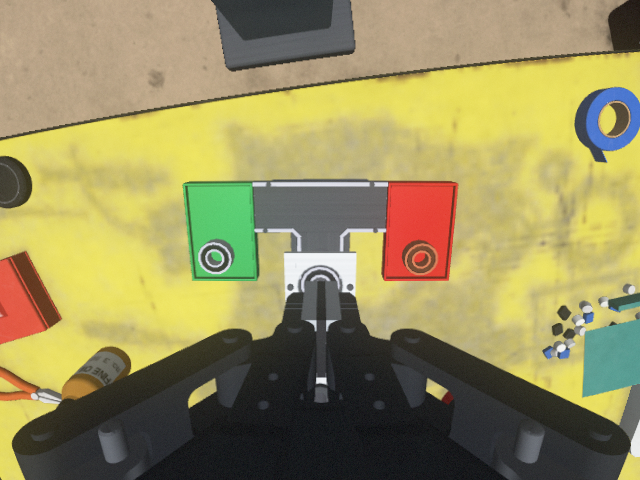

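The wrist view shows the green tray at (220,230), the red tray at (420,230), the lane between them at y≈205, and the fingertip at (321,290). I'll refine the feeder pose from the trays here, then move.

Run:
```python
from h import *
p=cv2.imread('pics/w1.png');c=np.load('w1c.npy',allow_pickle=True).item();hsv=cv2.cvtColor(p,cv2.COLOR_BGR2HSV)
C=[]
for lo,hi,x0,x1 in(([45,80,40],[85,255,255],170,265),([0,150,60],[6,255,255],375,470)):
    m=cv2.inRange(hsv,np.array(lo),np.array(hi))
    if lo[0]==0:m|=cv2.inRange(hsv,np.array([174,150,60]),np.array([180,255,255]))
    m[:,:x0]=0;m[:,x1:]=0;m[:170]=0;m[290:]=0
    k=max(cv2.findContours(m,0,1)[0],key=cv2.contourArea)
    w=onplane(c,k.reshape(-1,2),.0185)[:,:2].astype(np.float32)
    r=cv2.minAreaRect(w*1000);C.append(np.array(r[0]));print(r)
g,r=C;y=(r-g)/np.linalg.norm(r-g);x=np.array([y[1],-y[0]]);print(np.linalg.norm(r-g),'Y',y,'O',(g+r)/2+32*x,'plunger',(g+r)/2+116*x)
```

```text
((468.6778564453125, -57.042232513427734), (71.99761199951172, 104.03816223144531), 82.81533813476562)
((495.1210632324219, 142.09671020507812), (70.91764068603516, 103.5972671508789), 82.48274993896484)
200.8869375848768 Y [0.13163229 0.99129861] O [513.62101547  38.3150057 ] plunger [596.89009902  27.25789369]
```

Call:
play_rows(
  rows=[
    [[0, 0, 0], [-15, 0, 0], 1],
    [[0, 0, 0], [-30, -1, 0], 1],
    [[0, 0, 0], [-30, -1, 0], 1],
    [[0, 0, 0], [-30, -1, 5], 1],
    [[0, 0, 0], [-25, -1, 10], 1],
    [[0, 0, 0], [-10, 0, 10], 1],
    [[0, 0, 0], [-2, 0, 4], 1],
    [[0, 0, 0], [0, 0, 0], 1],
    [[0, 0, 0], [0, 0, 0], 1],
  ],
)

```text
t: 5.65
tcp_pos: [0.5953, 0.0251, 0.2096]
tool_rot: [0.065, 0.998, 0.0, -0.002]
force: [-0.3, 0.8, 0.7]
finger_gap: 0.001
gripper_force: 0.0
```

```bash
python3 -c "
from h import *
go(F(84,0,174))
p,d=snapshot('scene');cv2.imwrite('pics/s1.png',cv2.resize(p[170:330,220:380,::-1],None,fx=3,fy=3))"
```

```text
t 5.65 feeder mm [ 81.6   0.7 209.6] F [-0.3  0.8  0.7] gap 0.001
turn err deg [ 0.   -0.21 -0.01] shift now [-2.5 -0.7 35.6] after turn [-2.4 -0.7 35.6]
```

View pics/s1.png

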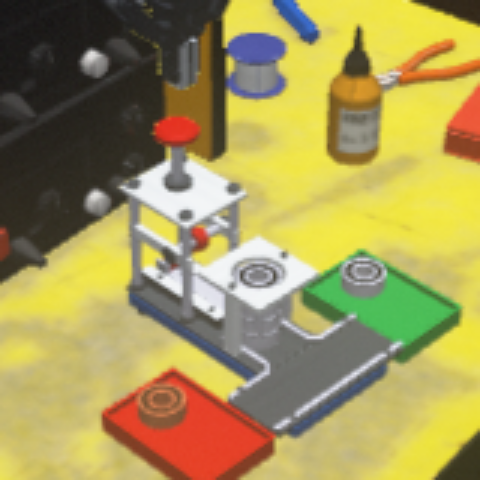

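The fingertip hangs above the red head at (177,130), aligned. Now I'll press in two stages.

Call:
play_rows(
  rows=[
    [[0, 0, 0], [-1, 0, 8], 1],
    [[0, 0, 0], [-1, 0, 14], 1],
    [[0, 0, 0], [0, 0, 8], 1],
    [[0, 0, 0], [0, 0, 5], 1],
    [[0, 0, 0], [0, 0, 5], 1],
    [[0, 0, 0], [0, 0, 5], 1],
    [[0, 0, 0], [0, 0, 4], 1],
    [[0, 0, 0], [0, 0, 4], 1],
    [[0, 0, 0], [0, 0, 4], 1],
    [[0, 0, 0], [0, 0, 3], 1],
    [[0, 0, 0], [0, 0, 3], 1],
  ],
)

```text
t: 6.62
tcp_pos: [0.5983, 0.0247, 0.1493]
tool_rot: [0.065, 0.998, -0.0, -0.001]
force: [-5.4, 0.4, 13.3]
finger_gap: -0.002
gripper_force: 6.2
```

Call:
play_rows(
  rows=[
    [[0, 0, 0], [0, 0, 2], 1],
    [[0, 0, 0], [0, 0, 1], 1],
    [[0, 0, 0], [0, 0, 1], 1],
  ],
)

```text
t: 6.87
tcp_pos: [0.5983, 0.0246, 0.1454]
tool_rot: [0.065, 0.998, -0.0, -0.001]
force: [-5.4, 0.2, 11.9]
finger_gap: 0.001
gripper_force: 6.3
```

Call:
play_rows(
  rows=[
    [[0, 0, 0], [0, 0, 2], 1],
    [[0, 0, 0], [0, 0, 1], 1],
    [[0, 0, 0], [0, 0, 0], 1],
  ],
)

```text
t: 7.12
tcp_pos: [0.5983, 0.0247, 0.1423]
tool_rot: [0.065, 0.998, -0.0, -0.001]
force: [-4.7, 0.0, 10.3]
finger_gap: 0.0
gripper_force: 5.5
```

Call:
play_rows(
  rows=[
    [[0, 0, 0], [0, 0, 1], 1],
    [[0, 0, 0], [0, 0, 0], 1],
    [[0, 0, 0], [0, 0, 0], 1],
  ],
)

```text
t: 7.37
tcp_pos: [0.5983, 0.0247, 0.142]
tool_rot: [0.064, 0.998, -0.0, -0.001]
force: [-5.2, -0.4, 14.4]
finger_gap: 0.0
gripper_force: 7.4
```

Call:
play_rows(
  rows=[
    [[0, 0, 0], [0, 0, 1], 1],
    [[0, 0, 0], [0, 0, 1], 1],
    [[0, 0, 0], [0, 0, 0], 1],
    [[0, 0, 0], [0, 0, 0], 1],
  ],
)

```text
t: 7.7
tcp_pos: [0.5984, 0.0246, 0.1419]
tool_rot: [0.064, 0.998, -0.0, -0.0]
force: [-8.6, 1.2, 24.5]
finger_gap: -0.001
gripper_force: 12.4
```

```bash
python3 -c "
from h import *
go(F(84,0,142))
p,d=snapshot('scene');cv2.imwrite('pics/s2.png',cv2.resize(p[170:330,220:380,::-1],None,fx=3,fy=3))"
```

```text
t 7.7 feeder mm [ 84.8   0.7 141.9] F [-8.6  1.2 24.5] gap -0.001
turn err deg [-0.02 -0.01  0.02] shift now [ 0.7 -0.7 -0.1] after turn [ 0.7 -0.7 -0.1]
```

View pics/s2.png

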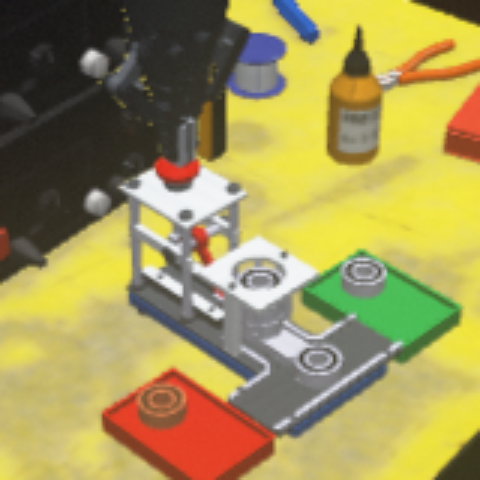

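The plunger is at its stop and the bearing is on the lane at (320,360). Next I release it and move to the red side of the lane.

Call:
play_rows(
  rows=[
    [[0, 0, 0], [0, 0, -6], 1],
    [[0, 0, 0], [0, 0, -6], 1],
    [[0, 0, 0], [0, 0, -8], 1],
    [[0, 0, 0], [0, 0, -10], 1],
    [[0, 0, 0], [0, 0, -12], 1],
    [[0, 0, 0], [0, 0, -14], 1],
    [[0, 0, 0], [5, 0, -10], 1],
    [[0, 0, 0], [20, 5, 0], 1],
    [[0, 0, 0], [30, 10, 0], 1],
    [[0, 0, 0], [30, 10, 0], 1],
    [[0, 0, 0], [30, 10, 0], 1],
    [[0, 0, 0], [20, 8, 0], 1],
  ],
)

```text
t: 8.75
tcp_pos: [0.4672, 0.0854, 0.2032]
tool_rot: [0.065, 0.998, 0.0, -0.002]
force: [-0.3, -0.1, 0.3]
finger_gap: 0.001
gripper_force: 0.0
```

Call:
play_rows(
  rows=[
    [[0, 0, 0], [8, 2, 0], 1],
    [[0, 0, 0], [0, 0, 0], 1],
    [[0, 0, 0], [0, 0, 0], 1],
  ],
)

```text
t: 9.0
tcp_pos: [0.4647, 0.0872, 0.2038]
tool_rot: [0.065, 0.998, -0.0, 0.001]
force: [0.4, -1.6, 0.6]
finger_gap: 0.002
gripper_force: 0.0
```

Run:
```python
from h import *
go(F(-60,45,34))
c=get_calibration('wrist');p,d=snapshot('wrist');cv2.imwrite('pics/w2.png',p[:,:,::-1])
p,_=snapshot('scene');cv2.imwrite('pics/s3.png',cv2.resize(p[170:330,220:380,::-1],None,fx=3,fy=3))
np.save('w2c',c,allow_pickle=True)
```

```text
t 9.0 feeder mm [-56.   45.5 203.8] F [ 0.4 -1.6  0.6] gap 0.002
turn err deg [-0.    0.16  0.01] shift now [  4.5  -0.5 169.8] after turn [  4.   -0.5 169.8]
```

View pics/w2.png

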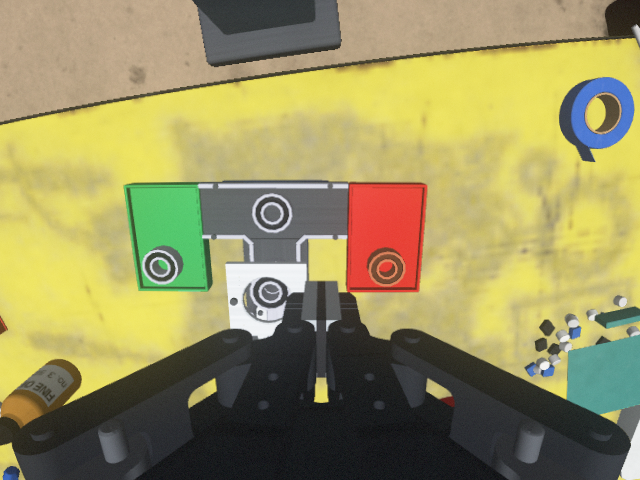

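View pics/s3.png

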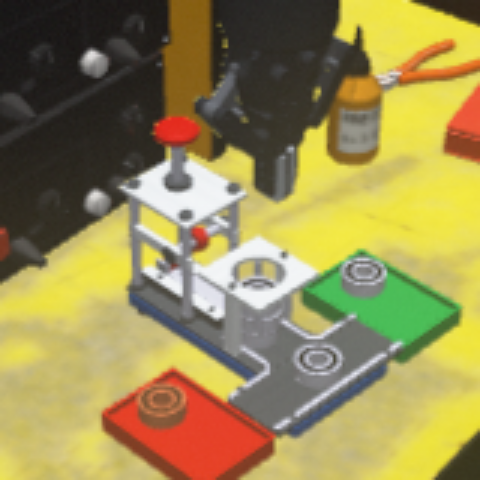

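The plunger is back up and the bearing lies on the lane at wrist pixel (272,213). The lane ends are at about x=202 and x=348.

Run:
```python
from h import *
c=np.load('w2c.npy',allow_pickle=True).item()
for uv,z in(((272,213),.034),((202,210),.02),((348,210),.02),((272,184),.0245),((330,236),.0245),((386,267),.0265)):
    q=onplane(c,[uv],z)[0];print(uv,q.round(4),'feeder',(1e3*np.array([(q-O)@X,(q-O)@Y])).round(1))
```

```text
(272, 213) [0.4545 0.0464 0.034 ] feeder [-60.8   3.7]
(202, 210) [ 0.4462 -0.0181  0.02  ] feeder [-60.7 -61.4]
(348, 210) [0.4631 0.1119 0.02  ] feeder [-60.7  69.7]
(272, 184) [0.431  0.049  0.0245] feeder [-84.4   3.2]
(330, 236) [0.4837 0.0931 0.0245] feeder [-37.9  53.7]
(386, 267) [0.5189 0.1404 0.0265] feeder [ -9.1 105.3]
```

Call:
play_rows(
  rows=[
    [[0, 0, 0], [1, 0, 10], 1],
    [[0, 0, 0], [1, 0, 25], 1],
    [[0, 0, 0], [1, 0, 35], 1],
    [[0, 0, 0], [1, 0, 35], 1],
    [[0, 0, 0], [0, 0, 30], 1],
    [[0, 0, 0], [0, 0, 18], 1],
    [[0, 0, 0], [0, 0, 8], 1],
    [[0, 0, 0], [0, 0, 5], 1],
    [[0, 0, 0], [0, 0, 0], 1],
    [[0, 0, 0], [0, 0, 0], 1],
  ],
)

```text
t: 9.93
tcp_pos: [0.4605, 0.0877, 0.0378]
tool_rot: [0.065, 0.998, 0.0, 0.001]
force: [-0.1, -0.4, 0.6]
finger_gap: 0.001
gripper_force: 0.0
```

```bash
python3 -c "
from h import *
go(F(-60,20,31))"
```

```text
t 9.9333 feeder mm [-60.2  45.5  37.8] F [-0.1 -0.4  0.6] gap 0.001
turn err deg [ 0.01  0.1  -0.03] shift now [ -0.2 -25.5   6.8] after turn [ -0.2 -25.5   6.8]
```

Call:
play_rows(
  rows=[
    [[0, 0, 0], [0, 0, 3], 1],
    [[0, 0, 0], [0, 0, 3], 1],
    [[0, 0, 0], [0, -3, 0.5], 1],
    [[0, 0, 0], [0, -5, 0], 1],
    [[0, 0, 0], [0, -5, 0], 1],
    [[0, 0, 0], [0, -5, 0], 1],
    [[0, 0, 0], [0, -6, 0], 1],
    [[0, 0, 0], [0, -6, 0], 1],
    [[0, 0, 0], [0, -6, 0], 1],
    [[0, 0, 0], [0, -6, 0], 1],
    [[0, 0, 0], [0, -6, 0], 1],
    [[0, 0, 0], [0, -6, 0], 1],
  ],
)

```text
t: 10.93
tcp_pos: [0.4524, 0.0338, 0.0309]
tool_rot: [0.065, 0.998, 0.0, 0.0]
force: [-0.6, 1.9, 1.8]
finger_gap: -0.003
gripper_force: 0.9
```

Call:
play_rows(
  rows=[
    [[0, 0, 0], [0, -6, 0], 1],
    [[0, 0, 0], [0, -6, 0], 1],
    [[0, 0, 0], [0, -6, 0], 1],
    [[0, 0, 0], [0, -4, 0], 1],
    [[0, 0, 0], [0, -4, 0], 1],
    [[0, 0, 0], [0, 0, 0], 1],
    [[0, 0, 0], [0, 0, 0], 1],
  ],
)

```text
t: 11.52
tcp_pos: [0.4489, 0.0084, 0.0307]
tool_rot: [0.065, 0.998, -0.0, -0.0]
force: [-0.4, 1.3, 0.5]
finger_gap: 0.006
gripper_force: 0.0
```

```bash
python3 -c "
from h import *
go(F(-60,-60,31))
p,d=snapshot('scene');cv2.imwrite('pics/s4.png',cv2.resize(p[170:330,220:380,::-1],None,fx=3,fy=3))"
```

```text
t 11.5167 feeder mm [-61.4 -34.7  30.7] F [-0.4  1.3  0.5] gap 0.006
turn err deg [-0.   -0.02 -0.04] shift now [ -1.4 -25.3  -0.3] after turn [ -1.4 -25.3  -0.3]
```

View pics/s4.png

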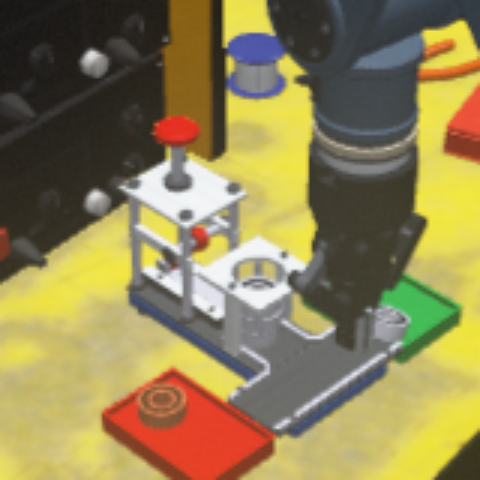

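Call:
play_rows(
  rows=[
    [[0, 0, 0], [0, -2, 0], 1],
    [[0, 0, 0], [0, -3, 0], 1],
    [[0, 0, 0], [0, -3, 0], 1],
    [[0, 0, 0], [0, -3, 0], 1],
    [[0, 0, 0], [0, -3, 0], 1],
    [[0, 0, 0], [0, -3, 0], 1],
    [[0, 0, 0], [0, -3, 0], 1],
    [[0, 0, 0], [0, -3, 0], 1],
    [[0, 0, 0], [0, -2, 0], 1],
    [[0, 0, 0], [0, -2, 0], 1],
    [[0, 0, 0], [0, 0, 0], 1],
    [[0, 0, 0], [0, 0, 0], 1],
  ],
)

```text
t: 12.57
tcp_pos: [0.4455, -0.0182, 0.0308]
tool_rot: [0.065, 0.998, 0.0, -0.0]
force: [-0.0, 0.1, -0.1]
finger_gap: 0.005
gripper_force: 0.0
```

```bash
python3 -c "
from h import *
go(F(-60,-60,31))
c=get_calibration('wrist');np.save('w3c',c,allow_pickle=True)
p,d=snapshot('wrist');a=p[:,:,::-1];cv2.imwrite('pics/w3.png',a);q,_=snapshot('scene')
cv2.imwrite('pics/c3.png',np.hstack([a[150:400,180:480],cv2.resize(q[240:320,300:400,::-1],(312,250))]))"
```

```text
t 12.5667 feeder mm [-61.3 -61.6  30.8] F [-0.   0.1 -0.1] gap 0.005
turn err deg [ 0.   -0.   -0.02] shift now [-1.3  1.5 -0.2] after turn [-1.3  1.5 -0.2]
```

View pics/c3.png

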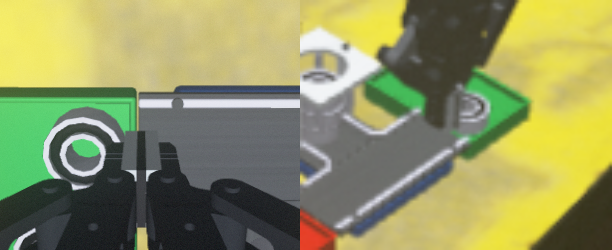

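The bearing is in the green tray (left crop, 85,155) and looks flat. I'll retreat and check from above.

Call:
play_rows(
  rows=[
    [[0, 0, 0], [0, 4, 0], 1],
    [[0, 0, 0], [0, 8, 0], 1],
    [[0, 0, 0], [0, 4, -15], 1],
    [[0, 0, 0], [0, 0, -30], 1],
    [[0, 0, 0], [0, 0, -35], 1],
    [[0, 0, 0], [0, 0, -35], 1],
    [[0, 0, 0], [0, 0, -35], 1],
    [[0, 0, 0], [0, 0, -20], 1],
    [[0, 0, 0], [0, 0, -5], 1],
    [[0, 0, 0], [0, 0, 0], 1],
    [[0, 0, 0], [0, 0, 0], 1],
  ],
)

```text
t: 13.58
tcp_pos: [0.4469, -0.0016, 0.2052]
tool_rot: [0.064, 0.998, 0.0, -0.001]
force: [-0.5, -0.4, -1.6]
finger_gap: -0.001
gripper_force: 0.0
```

Run:
```python
from h import *
go(F(-60,-60,31))
c=get_calibration('wrist');p,d=snapshot('wrist');a=p[:,:,::-1].copy()
q,_=snapshot('scene')
g=cv2.cvtColor(a,cv2.COLOR_BGR2HSV);m=cv2.inRange(g,np.array([45,80,40]),np.array([85,255,255]))
k=max(cv2.findContours(m,0,1)[0],key=cv2.contourArea);x,y,w,h=cv2.boundingRect(k);print(x,y,w,h)
T=cv2.minAreaRect((onplane(c,k.reshape(-1,2),.0185)[:,:2]*1e3).astype(np.float32));print('tray',T)
ci=cv2.HoughCircles(cv2.cvtColor(a,cv2.COLOR_BGR2GRAY)[y-5:y+h+5,x-5:x+w+5],cv2.HOUGH_GRADIENT,1,25,param1=120,param2=18,minRadius=12,maxRadius=26)
for u,v,r in ci[0]:
    u+=x-5;v+=y-5
    P=onplane(c,[(u,v)],.0265)[0];e=1e-3*np.array(T[0]);D=P[:2]-e;print('circ',u,v,r,'tray mm',1e3*D@X[:2],1e3*D@Y[:2])
cv2.imwrite('pics/c4.png',np.hstack([cv2.resize(a[max(0,y-40):y+h+40,max(0,x-40):x+w+40],(400,400)),cv2.resize(q[230:330,280:380,::-1],(400,400))]))
```

```text
t 13.5833 feeder mm [-62.1 -44.9 205.2] F [-0.5 -0.4 -1.6] gap -0.001
turn err deg [ 0.01 -0.06  0.02] shift now [ -2.3 -15.1 174.2] after turn [ -2.1 -15.1 174.2]
223 189 79 109
tray ((468.33209228515625, -58.05400085449219), (70.18877410888672, 104.61682891845703), 82.5858154296875)
circ 257.5 274.5 17.4 tray mm 25.720439170433632 -5.270824267203988
circ 273.5 218.5 19.4 tray mm -27.25519577210041 11.356089765985619
```

View pics/c4.png

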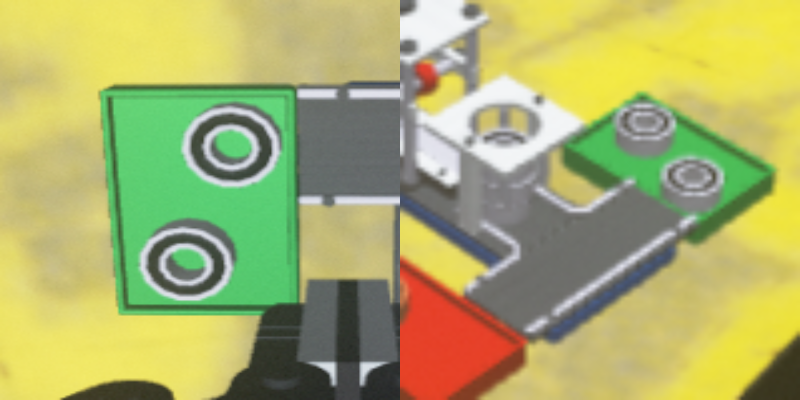

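Both bearings lie flat in the green tray. The pushed one is at tray (-27, +11) mm, which is inside the limits and clear of the wall.

```bash
python3 -c "
from station import *
print(sign_off())"
```

```text
the job is handed in; nothing more can be done
None
```

I pressed the plunger once to its stop and it sprang back up; the ejected bearing now lies flat in the green tray beside the kit's first one, and I signed the job off at about 14 s (no verdict was returned).

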